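# Slacken a belt sander and hold its tension lever back for the new belt

## Robot

A 7-joint arm with a two-finger parallel gripper is mounted at the origin on a cart in front of the work surface, level with it; the furniture and walls round the work are solid. World frame = base frame: x ahead of the robot, y to its left, z up, the work surface at z = 0. Lengths are in m, angles in rad, forces in N, time in s.
With the tool pointing down it reaches from about 0.4 to 0.875 m from the base axis. Payload 19.3 kg.
Tool frame: the origin (TCP) lies midway between the tips of the shut fingers; the grasp point (between the pads) lies bot.tcp_to_grasp behind it (bot.tcp_to_grasp is the distance from the TCP to the grasp point, in m); z points along the fingers, y is the line along which they close (so a half turn about z gives the same grasp; the last joint's range is limited). The gripper opens to 85 mm and grips with 20 to 120 N. Pads are 22 mm wide; open, the fingers measure 114 mm over their backs; the gripper's body (76 mm by 85 mm) begins 54 mm behind the grasp point. The pads swing forward as they close: fully open they stand 13 mm farther back than shut.
Start: joints at [1.111, 0.521, -0.036, 1.599, 0.021, 1.021, -0.113], TCP at [0.237, -0.578, 0.231] pointing down, gripper open.
Joint ranges: [-2.91, 2.91], [-0.3, 2.13], [-1.5, 1.42], [0.17, 2.43], [-1.26, 4.41], [0.16, 1.93], [-2.52, 2.52]. Speed limits (rad/s): [1.89, 1.89, 2.39, 2.39, 3.01, 3.01, 3.01].

## Interface

Orientations are given as [roll, pitch, yaw] about the fixed x, y, z axes, in that order (R = Rz(yaw) Ry(pitch) Rx(roll)).
In Python, from workcell import observe, imaging, bot gives the robot as it stands.
- The arm moves only by the tool send_rows, never from a script. Its argument "plan" is text: rows parted by semicolons, each of 7 numbers parted by spaces: the shift along the tool's x, y, z in m, then the turn, a rotation vector about the tool's x, y, z in degrees, then the finger opening in m, from 0 to 0.0854. In form: dx dy dz rx ry rz claw; .... A call has 1 to 10 rows; each row is the pose to reach, as a shift and turn from the pose commanded when the call began, along the tool's axes at that moment; what a row does not reach only later rows make up. A row lasts 1/12 s, in which the tool goes at most 41.7 mm and 7.16 degrees, less where a joint would pass 70% of its speed; a pose out of reach is approached as far as the arm can. A call with a gripper value outside its range is refused whole. The fingers move at their own pace and stop on an object; "grip_force" is the grip in N (left out, the last holds). Time passes only in rows, so rows that repeat a pose let the fingers close. It gives the time, the measured TCP pose, the force, the opening and the grip force at its end, in the units of the state.
- observe(): the state, without advancing time (a new reading comes with each control period).
- imaging.grab_frame(name): name is "scene" or "top"; returns a dict with "color" (420x560x3 uint8, red, green, blue), "fx", "fy", "cx", "cy" (pixels), "dist_coeffs" ([k1, k2, p1, p2, k3] as OpenCV has them; the pictures are not rectified), "eye" and "orientation" of the camera in the world. Camera axes: x right, y down, z forward; pixel columns grow to the right and rows downward; lengths in m; the calibration is good to about 2 mm. A picture is of the moment at which its call begins. There is no depth.
- bot.job_done(): hands the job in; it is judged then, once.
The state is a dict: "clock": time; "qpos": joint angles; "qd": joint speeds; "joint_efforts": joint torques, N m; "position": TCP position; "tool_rot": TCP orientation; "force": force on the tool from outside, world axes, zero at the start; "moment": the same for the moment, N m; "grip_width": finger opening in m; "finger_force": force on a finger pad.
Only numpy, scipy, OpenCV 4.12 (cv2) and the standard library are available. Lean on these libraries where they do the work, as an engineer would, in place of code of your own. Each camera call takes 0.05 s, during which the arm holds its last target. There are 200 camera calls.

## Task

I am about to fit a short belt on the little green edge sander: wind its crank until the red pointer of the roller carriage stands at the red line on the scale. Then push the red sprung tension lever back past the click of its catch, all the way to its stop, and keep holding it there: the catch alone leaves too little slack, so finish while you are still holding the lever against its spring. Leave the glue bottle, the steel cup and the sanding block where they are.

Things in the scene. Friction and masses are not known exactly. Their poses are not given: they have to be found in the camera images.
- sander: Green bench-top belt sander without its belt, screwed to the bench. Grey metal deck 180 x 380 mm, top at z 52 mm. Origin on the bench under it; deck spans x -85..95, y -190..190 mm. Own x points to its rear (away from the robot at yaw 0), y to its left; turned by up to 0.3 rad. Three upright drums reach 109 mm above the bench, the crank's bearing at the right rear 104 mm.
- crank (a joint): Angle (rad) of the dark steel hand crank at the right rear, on a vertical shaft. Grows clockwise seen from above; winding clockwise moves the carriage left, toward the mark, 6 mm per rad (37.7 mm a turn). It starts 1.8 to 2.4 turns short of the mark; dead stop about 10 mm past it. Friction about 2 N at the handle; stays where left.
- crank_handle (a point): Middle of the crank's upright black grip, 145 mm above the bench. The grip is a cylinder of 22 mm diameter, from 119 to 171 mm above the bench, free to revolve on its pin, 45 mm from the crank's shaft; the flat crank arm below it ends 117 mm above the bench.
- crank_axis (a point): Point on the crank's vertical shaft axis, 145 mm above the bench, level with crank_handle.
- pointer (a point): Tip of the small red pointer on the front of the dark take-up carriage that carries the right-hand drum and the toothed rack; it slides along the sander's y. 56 mm above the bench.
- mark (a point): Where the pointer tip is when it stands exactly at the red line on the white scale at the deck's front edge (the short-belt position). Pointer and line differ only along the sander's y.
- tension_lever (a joint): Angle (rad) of the red tension lever at the left rear, on a vertical pin. 0: at rest, held there by its spring. Grows clockwise seen from above, moving the hand grip to the sander's rear. The catch clicks in at about 0.5 (let go after that, the lever springs back only to about 0.43); hard stop at 0.75. The hand grip needs about 5 N at 0, up to 18 N just before the click, 13 N at 0.75.
- lever_handle (a point): Middle of the lever's upright red cylindrical hand grip, 125 mm above the bench; 21 mm diameter, from 90 to 152 mm above the bench, 85 mm from the lever's pivot; it does not revolve on the lever.
- lever_pivot (a point): Point on the vertical axis of the tension lever's pin, 120 mm above the bench.
- pawl (a joint): Travel (m) of the spring plunger that is the lever's catch: about 0 while it rides on the lever's raised steel sector, about 0.0055 once it has clicked in behind the sector's edge.
- glue_bottle: Loose white glue bottle with black cone cap, 39 mm wide, 128 mm tall, standing to the right of the sander. Origin: centre of its underside.
- steel_cup: Loose small steel cup, 62 mm wide, 42 mm tall, standing to the right of the sander. Origin: centre of its underside.
- sanding_block: Loose brown cork sanding block, 52 x 86 x 28 mm, lying to the left of the sander. Origin: centre of its underside.

How it is judged:
By the outcome, as a careful person would: the job done as asked, in the order asked, and still so for the second after the job is handed in, while the arm keeps its last pose, push and grip.
It also fails if it takes over 64 s, if anything falls off the work surface, if the arm or the gripper's body presses on something with over 40 N, if the wrist force passes 120 N, or if a joint passes its speed limit or range.

## Working session

There is one attempt and no reset: what is moved stays moved. The work goes in short steps, Python scripts to look and compute and a tool call to move; the robot and the scene stay as the last step left them, time stands still between calls to the robot, and variables do not carry over. Pictures are saved under pics/ and viewed, at most 10 in all, crops included, and the job is handed in when it is done.

Besides the shell and the picture viewer there is one more tool, called after "Request:" as name(argument=value, ...) on one line, values as JSON. send_rows: Moves the arm, as the interface text tells. Its arguments: {"type":"object","properties":{"plan":{"type":"string"},"grip_force":{"type":"number"}},"required":["plan"]}

```bash
mkdir -p pics; cat > h.py <<'E'
import numpy as np, cv2
from workcell import observe, imaging, bot
def grab(n):
    f=imaging.grab_frame(n); return f
def K(f): return np.array([[f['fx'],0,f['cx']],[0,f['fy'],f['cy']],[0,0,1]])
E
python3 - <<'E'
from h import *
for n in("scene","top"):
    f=grab(n); cv2.imwrite(f"pics/{n}0.png",cv2.resize(f['color'][:,:,::-1],(784,588),interpolation=cv2.INTER_CUBIC))
    print(n,{k:v for k,v in f.items() if k!='color'})
print(observe(),bot.tcp_to_grasp)
E
```

```text
scene {'fx': 395.9290366752569, 'fy': 395.9290366752569, 'cx': 283.3330048063669, 'cy': 212.07172316044262, 'dist_coeffs': array([0.01047823, 0.        , 0.        , 0.        , 0.        ]), 'eye': array([0.02250644, 0.57491548, 0.60375429]), 'orientation': array([-2.13037611, -0.0073139 , -2.37628825])}
top {'fx': 408.40269785203856, 'fy': 408.40269785203856, 'cx': 279.038596551702, 'cy': 207.41845655154663, 'dist_coeffs': array([-0.05273007,  0.        ,  0.        ,  0.        ,  0.        ]), 'eye': array([0.43626744, 0.0289643 , 1.06276267]), 'orientation': array([-3.03714178,  0.01869842, -1.5805881 ])}
{'clock': 0.1, 'qpos': array([ 1.11077594,  0.52195647, -0.03632142,  1.59993237,  0.02122472,
        1.02110495, -0.1127929 ]), 'qd': array([ 1.77589084e-03, -2.50266376e-03, -5.59619276e-05, -1.05673047e-03,
        4.56299069e-04,  4.46815894e-04,  2.72098316e-04]), 'joint_efforts': array([ 6.91500813e-03, -9.28476620e+01,  1.98583290e+00, -3.70521891e+01,
        1.83310074e-02,  5.48965894e-03,  2.16068793e-04]), 'position': array([ 0.23736126, -0.57785457,  0.23078875]), 'tool_rot': array([-3.14058153e+00,  9.47517031e-05,  3.89823943e-01]), 'force': array([-0.28656289,  0.11611411, -0.34460451]), 'moment': array([-0.00375555, -0.02501103,  0.02431811]), 'finger_force': 0.0, 'grip_width': 0.08561745449595322} 0.0187
```

View pics/scene0.png

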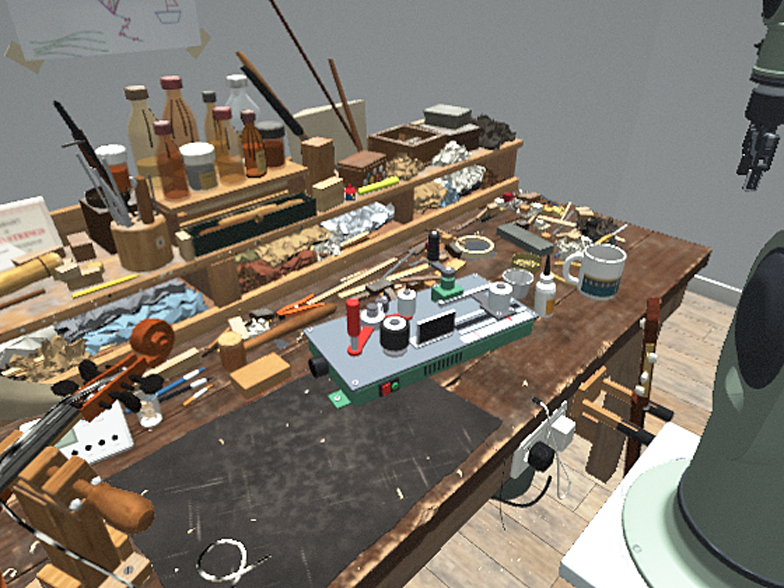

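View pics/top0.png

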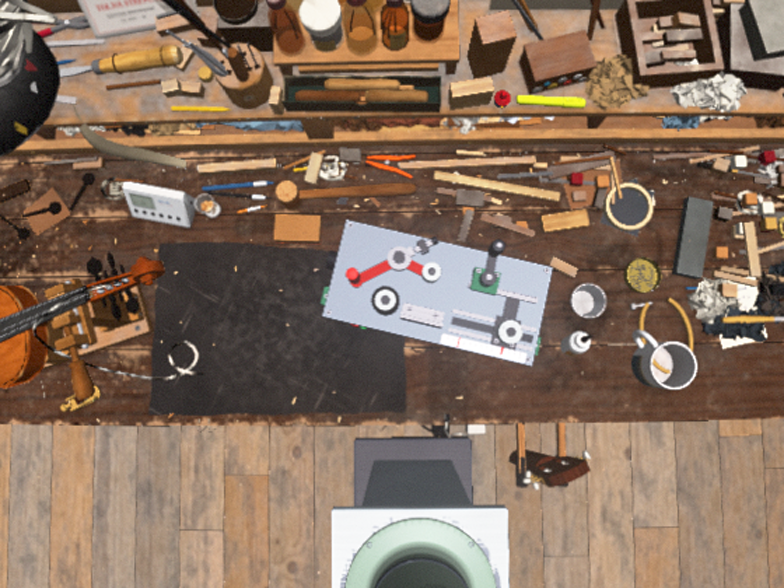

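The top view shows the sander turned about -0.22 rad. The red lever grip is at (353,276), the crank grip at (497,247), and its bearing at (487,280). Next I'll take an enlarged crop.

```bash
python3 - <<'E'
from h import *
f=grab("top"); c=f['color'][150:265,225:400,::-1]
cv2.imwrite("pics/crop1.png",cv2.resize(c,None,fx=4.5,fy=4.5,interpolation=cv2.INTER_CUBIC))
f=grab("scene"); c=f['color'][155:295,210:400,::-1]
cv2.imwrite("pics/crop2.png",cv2.resize(c,None,fx=4,fy=4,interpolation=cv2.INTER_CUBIC))
E
```

```text
(no output)
```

View pics/crop1.png

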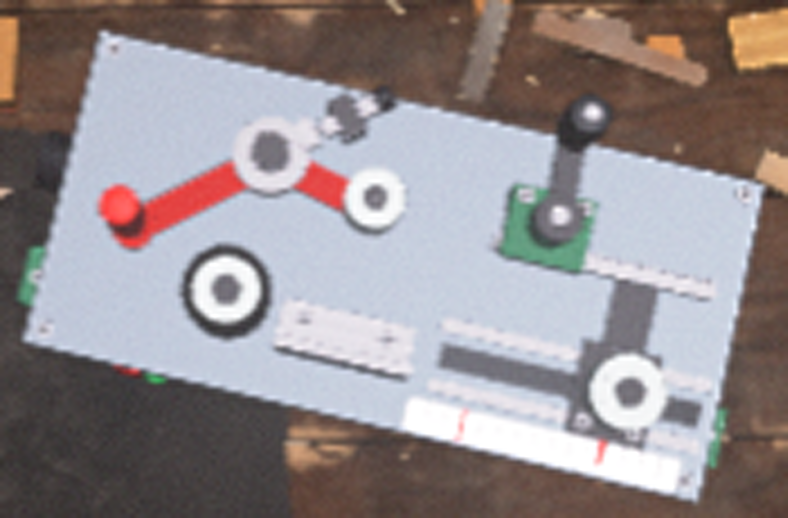

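View pics/crop2.png

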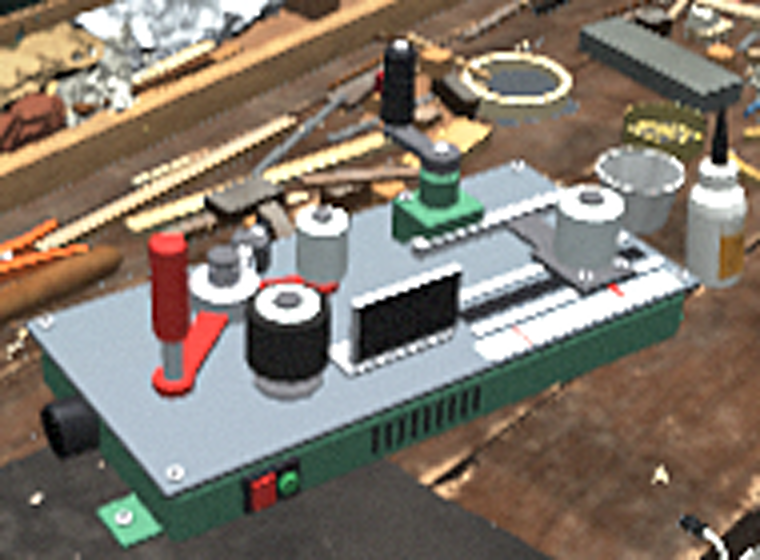

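In the top crop, the deck corners are at (102,31), (763,186), (697,500) and (24,341). The grip top is at (592,114), the crank hub at (560,215), the lever grip top at (121,198) and the pivot at about (270,152). The red line is at (461,427) and the pointer at (601,452).

```bash
cat >> h.py <<'E'
from scipy.spatial.transform import Rotation as R
def ray(f,u,v):
    p=cv2.undistortPoints(np.array([[[u,v]]],float),K(f),f['dist_coeffs'])[0,0]
    return R.from_euler('xyz',f['orientation']).as_matrix()@np.array([p[0],p[1],1])
def at(f,u,v,z):
    d=ray(f,u,v); return f['eye']+d*(z-f['eye'][2])/d[2]
def c1(u,s=4.5,o=(225,150)): return o[0]+(u[0]+.5)/s-.5,o[1]+(u[1]+.5)/s-.5
E
python3 - <<'E'
from h import *
f=grab("top"); g=grab("scene")
C=[at(f,*c1(u),.052) for u in[(102,31),(763,186),(697,500),(24,341)]]
print(np.round(C,4)); 
model=np.array([[95,190],[95,-190],[-85,-190],[-85,190]])/1000
P=np.array(C)[:,:2]; mc=model.mean(0); H=(model-mc).T@(P-P.mean(0)); yaw=np.arctan2(H[0,1]-H[1,0],H[0,0]+H[1,1])
Rm=np.array([[np.cos(yaw),-np.sin(yaw)],[np.sin(yaw),np.cos(yaw)]]); o=P.mean(0)-Rm@mc
print("yaw",yaw,"o",o,"res",(o+model@Rm.T-P).round(4).tolist())
for n,u,z in[("grip",(592,114),.171),("hub",(560,215),.128),("lever",(121,198),.152),("leverbase",(133,235),.075),("pivot",(270,152),.12),("ptr",(601,460),.056),("mark",(461,427),.056)]:
    w=at(f,*c1(u),z); print(n,w.round(4),"sander",((w[:2]-o)@Rm).round(4))
o2=(210,155)
for n,u,z in[("grip",(401,45),.171),("hub",(440,150),.128),("lever",(168,241),.152),("ptr",(613,290),.056),("mark",(522,336),.056)]:
    w=at(g,*c1(u,4,o2),z); print("S",n,w.round(4),"sander",((w[:2]-o)@Rm).round(4))
E
```

```text
[[ 0.6728  0.1259  0.052 ]
 [ 0.5804 -0.2411  0.052 ]
 [ 0.408  -0.1985  0.052 ]
 [ 0.499   0.1693  0.052 ]]
yaw -0.24439314802432416 o [ 0.53519596 -0.03488276] res [[0.0005, 0.0006], [0.001, -0.0011], [-0.0013, -0.0002], [-0.0003, 0.0007]]
grip [ 0.6001 -0.1266  0.171 ] sander [ 0.0852 -0.0732]
hub [ 0.5558 -0.1161  0.128 ] sander [ 0.0396 -0.0738]
lever [0.5639 0.1068 0.152 ] sander [-0.0064  0.1445]
leverbase [0.5544 0.107  0.075 ] sander [-0.0157  0.1423]
pivot [0.5916 0.0321 0.12  ] sander [0.0385 0.0786]
ptr [ 0.4304 -0.1459  0.056 ] sander [-0.0748 -0.1331]
mark [ 0.4492 -0.0702  0.056 ] sander [-0.0749 -0.055 ]
S grip [ 0.6036 -0.1316  0.171 ] sander [ 0.0898 -0.0773]
S hub [ 0.5466 -0.1048  0.128 ] sander [ 0.0279 -0.0651]
S lever [0.56   0.1078 0.152 ] sander [-0.0104  0.1444]
S ptr [ 0.4374 -0.1455  0.056 ] sander [-0.0681 -0.131 ]
S mark [ 0.4482 -0.0674  0.056 ] sander [-0.0765 -0.0526]
```

Both cameras agree:
- Crank axis is about (0.557,-0.1175) and its grip (0.601,-0.128), a radius of 45 mm, which matches the given size.
- Pointer to mark is about 78 mm, so about 13 rad or 2.07 turns, inside the stated range.

I'll keep the tool yaw fixed while winding, because the grip revolves on its pin.

```bash
cat >> h.py <<'E'
def rows(targets,s=None,yaws=None,claw=.0854):
    """world TCP targets -> text rows in current tool axes"""
    s=s or observe(); M=R.from_euler('xyz',s['tool_rot']).as_matrix()
    for i,t in enumerate(targets):
        d=M.T@(np.array(t)-s['position']); rz=0 if yaws is None else -np.degrees(yaws[i])
        print(*d.round(4),0,0,round(rz,2),claw,end='; ')
    print()
E
python3 - <<'E'
from h import *
s=observe(); rows([[.601,-.128,.235],[.601,-.128,.128]])
E
```

```text
0.5073 -0.2781 -0.0038 0 0 0 0.0854; 0.5073 -0.2781 0.1032 0 0 0 0.0854;
```

Request:
send_rows(plan="0.0255 -0.0139 -0.004 0 0 0 0.0854; 0.051 -0.028 -0.004 0 0 0 0.0854; 0.085 -0.046 -0.004 0 0 0 0.0854; 0.119 -0.065 -0.004 0 0 0 0.0854; 0.153 -0.084 -0.004 0 0 0 0.0854; 0.187 -0.1025 -0.004 0 0 0 0.0854; 0.221 -0.121 -0.004 0 0 0 0.0854; 0.255 -0.14 -0.004 0 0 0 0.0854; 0.289 -0.158 -0.004 0 0 0 0.0854; 0.323 -0.177 -0.004 0 0 0 0.0854")

```text
clock: 1.13
position: [0.4699, -0.2902, 0.2355]
tool_rot: [3.141, -0.0, 0.39]
force: [0.2, -0.7, -0.2]
grip_width: 0.0855
finger_force: 0.0
```

Request:
send_rows(plan="0.034 -0.0186 0 0 0 0 0.0854; 0.068 -0.037 0 0 0 0 0.0854; 0.102 -0.056 0 0 0 0 0.0854; 0.136 -0.0746 0 0 0 0 0.0854; 0.16 -0.088 0 0 0 0 0.0854; 0.184 -0.101 0 0 0 0 0.0854; 0.184 -0.101 0 0 0 0 0.0854; 0.184 -0.101 0 0 0 0 0.0854; 0.184 -0.101 0 0 0 0 0.0854")

```text
clock: 1.88
position: [0.6004, -0.1289, 0.2351]
tool_rot: [3.141, 0.001, 0.389]
force: [-0.4, -1.9, -0.3]
grip_width: 0.0853
finger_force: 0.0
```

```bash
python3 - <<'E'
from h import *
s=observe(); print(s['position'],s['tool_rot'],s['clock'],s['qpos']); rows([[.601,-.128,.128]])
f=grab("scene"); c=f['color'][115:265,230:420,::-1]
cv2.imwrite("pics/hover.png",cv2.resize(c,None,fx=4,fy=4,interpolation=cv2.INTER_CUBIC))
E
```

```text
[ 0.60040498 -0.12890267  0.23512026] [3.14146746e+00 6.67965397e-04 3.89456813e-01] 1.8833 [ 0.22761754  0.50371467 -0.16425057  1.62018583  0.09291081  1.02585676
 -1.14617882]
0.001 -0.0006 0.1071 0 0 0 0.0854;
```

View pics/hover.png

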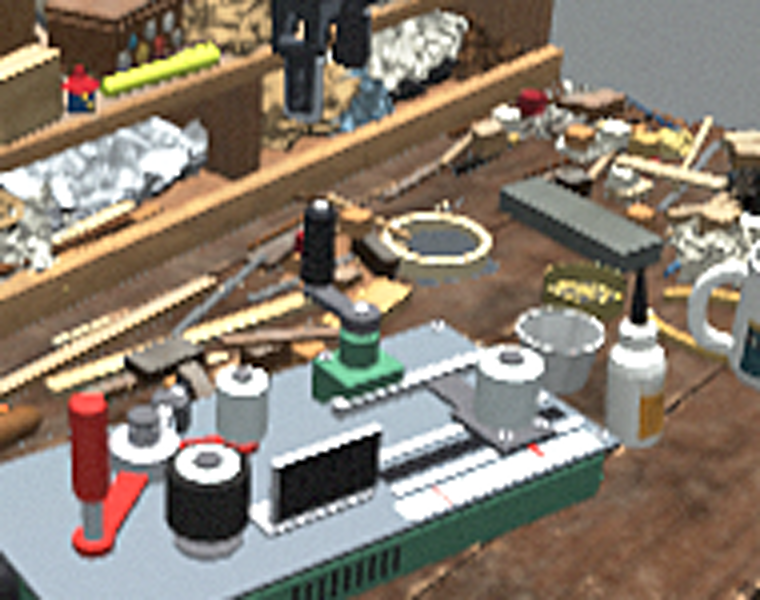

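The open fingers hang squarely above the black grip, which is near (320,240) in the crop, so I'll descend and grip.

Request:
send_rows(plan="0.001 0 0.025 0 0 0 0.0854; 0.001 0 0.05 0 0 0 0.0854; 0.001 0 0.075 0 0 0 0.0854; 0.001 0 0.095 0 0 0 0.0854; 0.001 0 0.107 0 0 0 0.0854; 0.001 0 0.107 0 0 0 0.0854; 0.001 0 0.107 0 0 0 0.0854")

```text
clock: 2.52
position: [0.6016, -0.1286, 0.1287]
tool_rot: [3.142, 0.0, 0.389]
force: [0.7, -0.7, 0.5]
grip_width: 0.0854
finger_force: 0.0
```

Request:
send_rows(plan="0 0 0 0 0 0 0.01; 0 0 0 0 0 0 0.01; 0 0 0 0 0 0 0.01; 0 0 0 0 0 0 0.01; 0 0 0 0 0 0 0.01; 0 0 0 0 0 0 0.01; 0 0 0 0 0 0 0.01; 0 0 0 0 0 0 0.01; 0 0 0 0 0 0 0.01; 0 0 0 0 0 0 0.01", grip_force=30)

```text
clock: 3.35
position: [0.6018, -0.1279, 0.1287]
tool_rot: [3.141, -0.0, 0.39]
force: [-2.2, 0.6, 5.8]
grip_width: 0.0213
finger_force: 29.9
```

```bash
python3 - <<'E'
from h import *
s=observe(); print(s['position'],s['grip_width'],s['force'],s['clock'])
A=np.array([.557,-.1175]); p=s['position']; r0=p[:2]-A; print(np.hypot(*r0))
th=np.arctan2(r0[1],r0[0]); n=10
# circle about A radius .045, starting from current commanded pose
def arc(t0,k,st): 
    c0=np.array([np.cos(t0),np.sin(t0)])
    return [np.r_[p[:2]+.045*(np.array([np.cos(t0-st*i),np.sin(t0-st*i)])-c0),p[2]] for i in range(1,k+1)]
rows(arc(th,10,np.pi/10),claw=.01); 
E
```

```text
[ 0.6018427  -0.12791532  0.12874635] 0.02134518548849387 [-2.15886376  0.63932162  5.81412749] 3.35
0.04603636460070006
-0.0099 0.0101 -0.0 0 0 0 0.01; -0.0223 0.0166 -0.0 0 0 0 0.01; -0.0362 0.0189 -0.0 0 0 0 0.01; -0.0501 0.0169 -0.0 0 0 0 0.01; -0.0627 0.0106 -0.0 0 0 0 0.01; -0.0728 0.0008 -0.0 0 0 0 0.01; -0.0793 -0.0117 -0.0 0 0 0 0.01; -0.0817 -0.0256 -0.0 0 0 0 0.01; -0.0796 -0.0395 -0.0 0 0 0 0.01; -0.0734 -0.0521 -0.0 0 0 0 0.01;
```

Request:
send_rows(plan="-0.0099 0.0101 0 0 0 0 0.01; -0.0223 0.0166 0 0 0 0 0.01; -0.0362 0.0189 0 0 0 0 0.01; -0.0501 0.0169 0 0 0 0 0.01; -0.0627 0.0106 0 0 0 0 0.01")

```text
clock: 3.77
position: [0.5478, -0.1613, 0.1287]
tool_rot: [-3.141, -0.002, 0.389]
force: [5.6, 9.6, 3.4]
grip_width: 0.0213
finger_force: 29.9
```

Request:
send_rows(plan="-0.0101 -0.0098 0 0 0 0 0.01; -0.0166 -0.0223 0 0 0 0 0.01; -0.019 -0.0362 0 0 0 0 0.01; -0.0169 -0.0501 0 0 0 0 0.01; -0.0107 -0.0627 0 0 0 0 0.01; -0.0107 -0.0627 0 0 0 0 0.01")

```text
clock: 4.27
position: [0.5146, -0.1055, 0.1287]
tool_rot: [3.142, -0.002, 0.392]
force: [-0.2, 1.7, 3.5]
grip_width: 0.0211
finger_force: 30.1
```

```bash
python3 - <<'E'
from h import *
s=observe(); print(s['position'],s['grip_width'],s['force'],s['tool_rot'])
f=grab("top"); c=f['color'][130:270,215:405,::-1]
cv2.imwrite("pics/half.png",cv2.resize(c,None,fx=4,fy=4,interpolation=cv2.INTER_CUBIC))
E
```

```text
[ 0.51463103 -0.10552608  0.12874162] 0.021104541379916006 [-0.19162502  1.68512706  3.47734481] [ 3.14155452e+00 -1.72542667e-03  3.91974872e-01]
```

View pics/half.png

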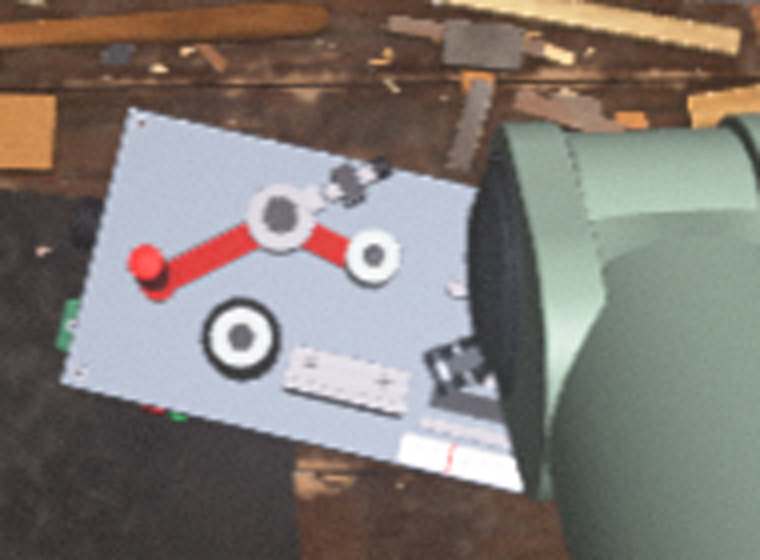

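The arm hides the crank from the top camera, but forces are low and the tracking is true. I'll continue to two full turns.

Request:
send_rows(plan="0.0099 -0.0101 0 0 0 0 0.01; 0.0223 -0.0166 0 0 0 0 0.01; 0.0362 -0.0189 0 0 0 0 0.01; 0.0501 -0.0169 0 0 0 0 0.01; 0.0627 -0.0106 0 0 0 0 0.01; 0.0728 -0.0008 0 0 0 0 0.01; 0.0793 0.0117 0 0 0 0 0.01; 0.0817 0.0256 0 0 0 0 0.01; 0.0796 0.0395 0 0 0 0 0.01; 0.0734 0.0521 0 0 0 0 0.01")

```text
clock: 5.15
position: [0.602, -0.1289, 0.1287]
tool_rot: [-3.141, 0.0, 0.39]
force: [-9.4, 5.5, 13.9]
grip_width: 0.0211
finger_force: 31.4
```

Request:
send_rows(plan="-0.0099 0.0101 0 0 0 0 0.01; -0.0223 0.0166 0 0 0 0 0.01; -0.0362 0.0189 0 0 0 0 0.01; -0.0501 0.0169 0 0 0 0 0.01; -0.0627 0.0106 0 0 0 0 0.01; -0.0728 0.0008 0 0 0 0 0.01; -0.0793 -0.0117 0 0 0 0 0.01; -0.0817 -0.0256 0 0 0 0 0.01; -0.0796 -0.0395 0 0 0 0 0.01; -0.0734 -0.0521 0 0 0 0 0.01")

```text
clock: 5.98
position: [0.5137, -0.1085, 0.1287]
tool_rot: [3.14, -0.001, 0.388]
force: [4.4, -3.8, 3.5]
grip_width: 0.0213
finger_force: 30.6
```

Request:
send_rows(plan="0.0099 -0.0101 0 0 0 0 0.01; 0.0223 -0.0166 0 0 0 0 0.01; 0.0362 -0.0189 0 0 0 0 0.01; 0.0501 -0.0169 0 0 0 0 0.01; 0.0627 -0.0106 0 0 0 0 0.01; 0.0728 -0.0008 0 0 0 0 0.01; 0.0793 0.0117 0 0 0 0 0.01; 0.0817 0.0256 0 0 0 0 0.01; 0.0796 0.0395 0 0 0 0 0.01; 0.0734 0.0521 0 0 0 0 0.01")

```text
clock: 6.82
position: [0.602, -0.1289, 0.1287]
tool_rot: [-3.141, 0.0, 0.39]
force: [-10.4, 5.1, 13.5]
grip_width: 0.0213
finger_force: 31.6
```

Request:
send_rows(plan="0 0 0 0 0 0 0.01; 0 0 0 0 0 0 0.01")

```text
clock: 6.98
position: [0.6012, -0.1302, 0.1287]
tool_rot: [3.141, 0.001, 0.387]
force: [-1.5, -1.1, 7.9]
grip_width: 0.0212
finger_force: 31.1
```

```bash
python3 - <<'E'
from h import *
s=observe(); print(s['position'],s['grip_width'],s['force'],s['tool_rot'],s['clock'])
f=grab("scene"); c=f['color'][205:260,305:395,::-1]
cv2.imwrite("pics/two.png",cv2.resize(c,None,fx=8,fy=8,interpolation=cv2.INTER_CUBIC))
E
```

```text
[ 0.60123026 -0.13019106  0.12868988] 0.021233675684544106 [-1.4974841  -1.06858211  7.91738246] [3.14095923e+00 7.06760738e-04 3.87329269e-01] 6.9833
```

View pics/two.png

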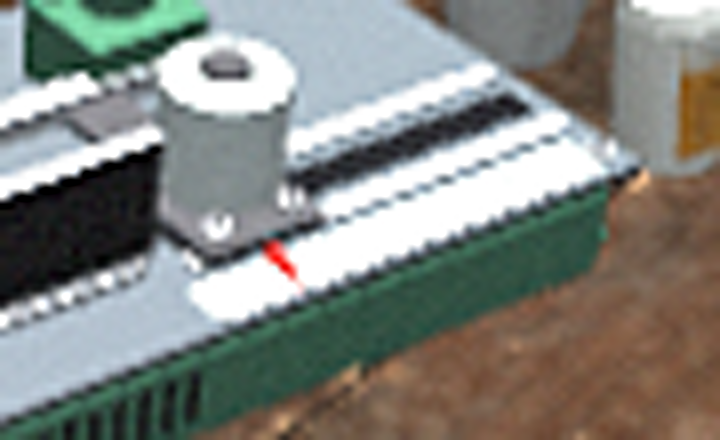

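The pointer tip is now at about (296,277), touching the red line whose lower end is at about (303,290). It is close, so I'll measure it sub-pixel by rectifying redness onto the sander frame.

```bash
cat >> h.py <<'E'
yaw=-.2444; O=np.array([.5352,-.0349])
def prof(f,img,px,z,ylo,yhi,x0=-.083,x1=-.06,step=.003):
    """redness centroid in sander y for strips of sander x; px maps full-frame pixel->img pixel"""
    ys=np.arange(ylo,yhi,.0005); out=[]
    Rw=R.from_euler('xyz',f['orientation']).as_matrix()
    for xs in np.arange(x0,x1,step):
        W=np.c_[O[0]+np.cos(yaw)*xs-np.sin(yaw)*ys,O[1]+np.sin(yaw)*xs+np.cos(yaw)*ys,np.full(len(ys),z)]
        c=(W-f['eye'])@Rw
        p=cv2.projectPoints(c.reshape(-1,1,3),np.zeros(3),np.zeros(3),K(f),f['dist_coeffs'])[0][:,0]
        m=px(p).astype(np.float32)
        v=cv2.remap(img.astype(np.float32),m[:,0].reshape(1,-1),m[:,1].reshape(1,-1),cv2.INTER_LINEAR)[0]
        r=np.clip(v[:,2]-(v[:,0]+v[:,1])/2-12,0,None)
        out.append((round(xs*1e3,1),round(r.sum()),round((r*ys).sum()/max(r.sum(),1)*1e3,2)))
    return out
E
python3 - <<'E'
from h import *
f=grab("top"); g=grab("scene")
pc=lambda o,s:(lambda p:(p-np.array(o)+.5)*s-.5)
i1=cv2.imread("pics/crop1.png"); i2=cv2.imread("pics/crop2.png")
a=pc((225,150),4.5); b=pc((210,155),4); d=pc((0,0),1)
for n,arg in dict(top_mark=(f,i1,a,.054,-.07,-.04),top_ptr=(f,i1,a,.056,-.15,-.115),sc_mark=(g,i2,b,.054,-.07,-.04),sc_ptr=(g,i2,b,.056,-.15,-.115),sc_now=(g,g['color'][:,:,::-1],d,.056,-.07,-.04)).items():
    print(n,prof(*arg))
E
```

```text
top_mark [(np.float64(-83.0), 26, np.float64(-54.05)), (np.float64(-80.0), 132, np.float64(-54.97)), (np.float64(-77.0), 220, np.float64(-55.33)), (np.float64(-74.0), 329, np.float64(-54.89)), (np.float64(-71.0), 119, np.float64(-54.45)), (np.float64(-68.0), 166, np.float64(-54.86)), (np.float64(-65.0), 120, np.float64(-55.57)), (np.float64(-62.0), 0, np.float64(0.0))]
top_ptr [(np.float64(-83.0), 0, np.float64(0.0)), (np.float64(-80.0), 0, np.float64(0.0)), (np.float64(-77.0), 196, np.float64(-131.22)), (np.float64(-74.0), 486, np.float64(-131.92)), (np.float64(-71.0), 575, np.float64(-131.85)), (np.float64(-68.0), 832, np.float64(-131.74)), (np.float64(-65.0), 799, np.float64(-131.87)), (np.float64(-62.0), 1, np.float64(-89.85))]
sc_mark [(np.float64(-83.0), 96, np.float64(-53.63)), (np.float64(-80.0), 107, np.float64(-54.92)), (np.float64(-77.0), 225, np.float64(-55.11)), (np.float64(-74.0), 43, np.float64(-55.77)), (np.float64(-71.0), 139, np.float64(-54.89)), (np.float64(-68.0), 334, np.float64(-55.41)), (np.float64(-65.0), 223, np.float64(-56.16)), (np.float64(-62.0), 0, np.float64(0.0))]
sc_ptr [(np.float64(-83.0), 0, np.float64(0.0)), (np.float64(-80.0), 0, np.float64(0.0)), (np.float64(-77.0), 29, np.float64(-131.09)), (np.float64(-74.0), 923, np.float64(-131.84)), (np.float64(-71.0), 910, np.float64(-132.21)), (np.float64(-68.0), 1520, np.float64(-132.66)), (np.float64(-65.0), 2016, np.float64(-133.34)), (np.float64(-62.0), 1049, np.float64(-134.26))]
sc_now [(np.float64(-83.0), 87, np.float64(-52.78)), (np.float64(-80.0), 422, np.float64(-52.78)), (np.float64(-77.0), 1019, np.float64(-54.41)), (np.float64(-74.0), 1611, np.float64(-54.86)), (np.float64(-71.0), 1801, np.float64(-55.07)), (np.float64(-68.0), 2018, np.float64(-55.96)), (np.float64(-65.0), 1718, np.float64(-57.25)), (np.float64(-62.0), 682, np.float64(-58.79))]
```

The scene camera puts the pointer within about 0.5 mm of the line, but the crank's travel suggests it may be up to 1 mm short. I'll release, clear toward the lever, and check from the top.

Request:
send_rows(plan="0 0 0 0 0 0 0.05; 0 0 0 0 0 0 0.06; 0 0 0 0 0 0 0.07; 0 0 0 0 0 0 0.07; 0 0 -0.03 0 0 0 0.07; 0 0 -0.06 0 0 0 0.07; 0 0 -0.09 0 0 0 0.07; 0 0 -0.1 0 0 0 0.07")

```text
clock: 7.8
position: [0.603, -0.1282, 0.2324]
tool_rot: [3.139, -0.004, 0.39]
force: [0.1, -0.2, -1.0]
grip_width: 0.0699
finger_force: 0.0
```

```bash
python3 - <<'E'
from h import *
s=observe(); print(s['position'],s['tool_rot'])
rows([[.562,.107,.228]])
E
```

```text
[ 0.60303818 -0.12819646  0.23243123] [ 3.13924781 -0.00393021  0.38965213]
0.0514 -0.2332 0.0041 0 0 0 0.0854;
```

Request:
send_rows(plan="0.005 -0.023 0 0 0 -7 0.07; 0.01 -0.046 0 0 0 -14 0.07; 0.015 -0.07 0 0 0 -21 0.07; 0.02 -0.093 0 0 0 -28 0.07; 0.025 -0.116 0 0 0 -35 0.07; 0.031 -0.14 0 0 0 -42 0.07; 0.036 -0.163 0 0 0 -49 0.07; 0.041 -0.186 0 0 0 -56 0.07; 0.046 -0.21 0 0 0 -63 0.07; 0.051 -0.233 0 0 0 -70 0.07")

```text
clock: 8.63
position: [0.56, 0.1081, 0.2282]
tool_rot: [-3.142, -0.0, 1.618]
force: [1.1, -0.7, 0.0]
grip_width: 0.0701
finger_force: 0.0
```

Request:
send_rows(plan="0 0 0 0 0 -6 0.085; 0 0 0 0 0 -12 0.085; 0 0 0 0 0 -18.5 0.085; 0 0 0 0 0 -18.5 0.085; 0 0 0 0 0 -18.5 0.085; 0 0 0 0 0 -18.5 0.085")

```text
clock: 9.13
position: [0.5604, 0.1067, 0.2282]
tool_rot: [-3.141, -0.0, 1.93]
force: [0.3, 0.3, -0.5]
grip_width: 0.085
finger_force: 0.0
```

```bash
python3 - <<'E'
from h import *
s=observe(); print(s['position'],s['tool_rot'],s['qpos'],s['clock'])
f=grab("top"); g=grab("scene"); d=lambda p:p
for n,arg in dict(top=(f,f['color'][:,:,::-1],d,.056,-.07,-.04),sc=(g,g['color'][:,:,::-1],d,.056,-.07,-.04)).items(): print(n,[tuple(map(float,t)) for t in prof(*arg)])
a=cv2.resize(f['color'][220:255,310:380,::-1],(700,350),interpolation=cv2.INTER_CUBIC)
b=cv2.resize(g['color'][150:275,220:395,::-1],None,fx=4,fy=4,interpolation=cv2.INTER_CUBIC)[:240]
b=cv2.resize(g['color'][140:265,210:385,::-1],(350,250),interpolation=cv2.INTER_CUBIC)
c=np.zeros((600,700,3),np.uint8); c[:350]=a; c[350:,:350]=b
b=cv2.resize(f['color'][140:265,220:395,::-1],(350,250),interpolation=cv2.INTER_CUBIC); c[350:,350:]=b
cv2.imwrite("pics/chk.png",c)
E
```

```text
[0.56037778 0.10674464 0.2281777 ] [-3.14139416e+00 -7.52110558e-05  1.93013108e+00] [ 0.12477463  0.49042961 -0.58248971  1.72883184  0.30973223  1.01560105
 -0.20945927] 9.1333
top [(-83.0, 0.0, 0.0), (-80.0, 0.0, 0.0), (-77.0, 0.0, 0.0), (-74.0, 0.0, 0.0), (-71.0, 0.0, 0.0), (-68.0, 0.0, 0.0), (-65.0, 0.0, 0.0), (-62.0, 0.0, 0.0)]
sc [(-83.0, 75.0, -52.77), (-80.0, 436.0, -52.77), (-77.0, 1031.0, -54.4), (-74.0, 1613.0, -54.84), (-71.0, 1769.0, -55.07), (-68.0, 1991.0, -55.95), (-65.0, 1687.0, -57.27), (-62.0, 695.0, -58.76)]
```

View pics/chk.png

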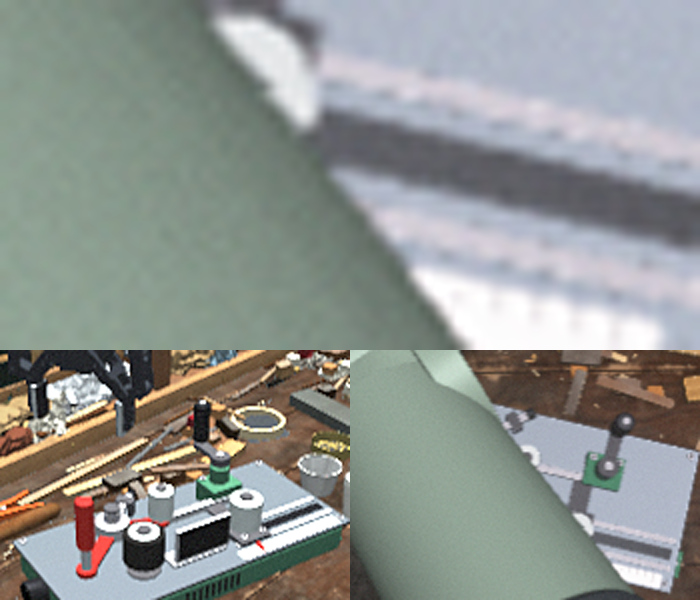

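The arm hides the pointer from above (lower-right panel). Time is plentiful, so I'll swing aside to the right for one clear top look.

Request:
send_rows(plan="-0.026 -0.023 0 0 0 0 0.085; -0.052 -0.046 0 0 0 0 0.085; -0.079 -0.069 0 0 0 0 0.085; -0.105 -0.092 0 0 0 0 0.085; -0.132 -0.115 0 0 0 0 0.085; -0.158 -0.138 0 0 0 0 0.085; -0.184 -0.161 0 0 0 0 0.085; -0.21 -0.184 0 0 0 0 0.085; -0.237 -0.207 0 0 0 0 0.085; -0.263 -0.23 0 0 0 0 0.085")

```text
clock: 10.07
position: [0.4381, -0.2223, 0.2285]
tool_rot: [3.141, 0.001, 1.932]
force: [0.9, -1.0, 0.3]
grip_width: 0.0852
finger_force: 0.0
```

Request:
send_rows(plan="-0.026 -0.023 0 0 0 0 0.085; -0.052 -0.046 0 0 0 0 0.085; -0.079 -0.069 0 0 0 0 0.085; -0.105 -0.092 0 0 0 0 0.085; -0.132 -0.115 0 0 0 0 0.085; -0.158 -0.138 0 0 0 0 0.085; -0.184 -0.162 0 0 0 0 0.085; -0.184 -0.162 0 0 0 0 0.085; -0.184 -0.162 0 0 0 0 0.085; -0.184 -0.162 0 0 0 0 0.085")

```text
clock: 10.9
position: [0.3532, -0.4497, 0.2282]
tool_rot: [3.141, -0.0, 1.933]
force: [0.3, 0.9, 0.3]
grip_width: 0.0847
finger_force: 0.0
```

```bash
python3 - <<'E'
from h import *
s=observe(); print(s['position'],s['tool_rot'],s['clock'])
fs=[grab("top") for _ in range(4)]; f=fs[0]; im=np.mean([x['color'][:,:,::-1] for x in fs],0).astype(np.uint8)
d=lambda p:p
for z in(.054,.056): print([tuple(map(float,t)) for t in prof(f,im,d,z,-.07,-.04,step=.002,x0=-.085)])
cv2.imwrite("pics/top2.png",cv2.resize(im[220:260,305:385],(800,400),interpolation=cv2.INTER_CUBIC))
E
```

```text
[ 0.35321224 -0.44971866  0.22821895] [ 3.14132870e+00 -3.94588796e-04  1.93344793e+00] 10.9
[(-85.0, 0.0, 0.0), (-83.0, 18.0, -54.11), (-81.0, 215.0, -54.74), (-79.0, 270.0, -55.7), (-77.0, 412.0, -55.58), (-75.0, 526.0, -55.45), (-73.0, 497.0, -55.29), (-71.0, 530.0, -55.69), (-69.0, 509.0, -55.63), (-67.0, 527.0, -55.76), (-65.0, 581.0, -55.91), (-63.0, 194.0, -55.26), (-61.0, 0.0, 0.0)]
[(-85.0, 0.0, 0.0), (-83.0, 25.0, -53.95), (-81.0, 211.0, -54.59), (-79.0, 270.0, -55.5), (-77.0, 415.0, -55.39), (-75.0, 526.0, -55.26), (-73.0, 501.0, -55.1), (-71.0, 534.0, -55.53), (-69.0, 512.0, -55.44), (-67.0, 532.0, -55.6), (-65.0, 567.0, -55.69), (-63.0, 170.0, -55.08), (-61.0, 0.0, 0.0)]
```

View pics/top2.png

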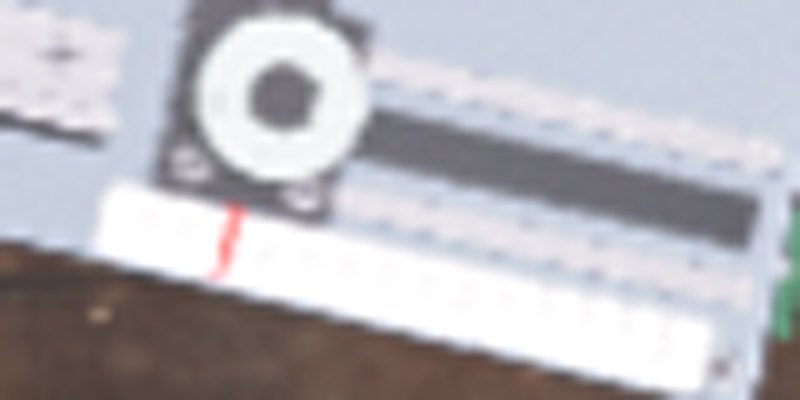

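The pointer at about (233,215) lies in line with the red mark at (222,265) along the sander's x. Top view gives about -55.4 against -55.0 mm, so it is within about 0.5 mm and I'll accept that. Back to the lever.

Request:
send_rows(plan="0.026 0.023 0 0 0 0 0.085; 0.052 0.046 0 0 0 0 0.085; 0.079 0.069 0 0 0 0 0.085; 0.105 0.092 0 0 0 0 0.085; 0.132 0.115 0 0 0 0 0.085; 0.158 0.138 0 0 0 0 0.085; 0.184 0.161 0 0 0 0 0.085; 0.21 0.184 0 0 0 0 0.085; 0.237 0.207 0 0 0 0 0.085; 0.263 0.23 0 0 0 0 0.085")

```text
clock: 11.93
position: [0.4747, -0.1203, 0.2286]
tool_rot: [3.141, 0.001, 1.935]
force: [1.1, -0.8, 0.8]
grip_width: 0.085
finger_force: 0.0
```

Request:
send_rows(plan="0.026 0.023 0 0 0 0 0.085; 0.052 0.046 0 0 0 0 0.085; 0.079 0.069 0 0 0 0 0.085; 0.105 0.092 0 0 0 0 0.085; 0.132 0.115 0 0 0 0 0.085; 0.158 0.138 0 0 0 0 0.085; 0.184 0.163 0 0 0 0 0.085; 0.184 0.163 0 0 0 0 0.085; 0.184 0.163 0 0 0 0 0.085; 0.184 0.163 0 0 0 0 0.085")

```text
clock: 12.77
position: [0.561, 0.1074, 0.2282]
tool_rot: [-3.141, 0.0, 1.935]
force: [0.4, 0.2, 0.9]
grip_width: 0.0852
finger_force: 0.0
```

```bash
python3 - <<'E'
from h import *
s=observe(); print(s['position'],s['tool_rot'],s['qpos'],s['clock'])
rows([[.562,.107,.116]])
E
```

```text
[0.56095647 0.10736582 0.22820027] [-3.14112175e+00  3.24175715e-04  1.93506452e+00] [ 0.12620679  0.49244587 -0.58669977  1.72670772  0.31303689  1.01769867
 -0.20799221] 12.7667
-0.0007 0.0009 0.1122 0 0 0 0.0854;
```

Request:
send_rows(plan="0 0.001 0.025 0 0 0 0.085; 0 0.001 0.05 0 0 0 0.085; 0 0.001 0.075 0 0 0 0.085; 0 0.001 0.1 0 0 0 0.085; 0 0.001 0.112 0 0 0 0.085; 0 0.001 0.112 0 0 0 0.085; 0 0.001 0.112 0 0 0 0.085")

```text
clock: 13.35
position: [0.5623, 0.1072, 0.1168]
tool_rot: [-3.141, 0.0, 1.934]
force: [0.0, -1.0, 0.3]
grip_width: 0.0852
finger_force: 0.0
```

Request:
send_rows(plan="0 0 0 0 0 0 0.01; 0 0 0 0 0 0 0.01; 0 0 0 0 0 0 0.01; 0 0 0 0 0 0 0.01; 0 0 0 0 0 0 0.01; 0 0 0 0 0 0 0.01; 0 0 0 0 0 0 0.01; 0 0 0 0 0 0 0.01; 0 0 0 0 0 0 0.01; 0 0 0 0 0 0 0.01", grip_force=60)

```text
clock: 14.18
position: [0.5622, 0.1076, 0.1168]
tool_rot: [-3.142, 0.0, 1.934]
force: [-4.1, -0.3, 10.0]
grip_width: 0.0194
finger_force: 58.2
```

```bash
python3 - <<'E'
from h import *
s=observe(); p=s['position']; print(p,s['tool_rot'],s['grip_width'],s['force'],s['finger_force'])
# pivot: 85 mm from grip, bearing from picture
piv0=np.array([.5935,.031]); r=p[:2]-piv0; print(np.hypot(*r)); r*=.085/np.hypot(*r); piv=p[:2]-r; print(piv)
A=np.arange(.08,.81,.08); T=[np.r_[piv+np.array([[np.cos(a),np.sin(a)],[-np.sin(a),np.cos(a)]])@r,p[2]] for a in A]
rows(T,yaws=-A,claw=.01)
E
```

```text
[0.56216467 0.10764913 0.11679194] [-3.14153038e+00  2.70044982e-04  1.93436870e+00] 0.019363376399502908 [-4.10221089 -0.33216599 10.01148212] 58.21704983711243
0.08280695762445643
[0.59432988 0.02897004]
-0.0001 0.0068 -0.0 0 0 4.58 0.01; -0.0008 0.0136 -0.0 0 0 9.17 0.01; -0.0019 0.0203 -0.0 0 0 13.75 0.01; -0.0037 0.0268 -0.0 0 0 18.33 0.01; -0.0059 0.0333 -0.0 0 0 22.92 0.01; -0.0086 0.0395 -0.0 0 0 27.5 0.01; -0.0119 0.0455 0.0 0 0 32.09 0.01; -0.0156 0.0512 0.0 0 0 36.67 0.01; -0.0197 0.0565 0.0 0 0 41.25 0.01; -0.0243 0.0616 0.0 0 0 45.84 0.01;
```

Request:
send_rows(plan="0 0.0068 0 0 0 4.6 0.01; -0.0008 0.0136 0 0 0 9.2 0.01; -0.0019 0.0203 0 0 0 13.7 0.01; -0.0037 0.0268 0 0 0 18.3 0.01; -0.0059 0.0333 0 0 0 22.9 0.01; -0.0059 0.0333 0 0 0 22.9 0.01; -0.0059 0.0333 0 0 0 22.9 0.01")

```text
clock: 14.77
position: [0.5951, 0.1155, 0.1168]
tool_rot: [-3.141, -0.001, 1.535]
force: [-7.0, 5.4, 9.7]
grip_width: 0.02
finger_force: 58.8
```

```bash
python3 - <<'E'
from h import *
s=observe(); p=s['position']; print(p,s['tool_rot'],s['grip_width'],s['force'],s['moment'],s['finger_force'])
piv=np.array([.59433,.02897]); r=p[:2]-piv; r0=np.array([.56216,.10765])-piv
print(np.hypot(*r),"angle",np.arctan2(r0[1],r0[0])-np.arctan2(r[1],r[0]))
t=np.array([r[1],-r[0]])/np.hypot(*r); print("tang",t@s['force'][:2],"rad",r@s['force'][:2]/np.hypot(*r))
A=np.array([.08,.16,.24,.3,.35,.38]); c=piv+np.array([[np.cos(.4),np.sin(.4)],[-np.sin(.4),np.cos(.4)]])@r0
M=R.from_euler('xyz',[np.pi,0,1.9344-.4]).as_matrix()
for a in A:
    q=piv+np.array([[np.cos(.4+a),np.sin(.4+a)],[-np.sin(.4+a),np.cos(.4+a)]])@r0
    print((M.T@np.r_[q-c,0]).round(4),np.degrees(a).round(1))
E
```

```text
[0.59514365 0.1155243  0.11684703] [-3.14114470e+00 -1.17516323e-03  1.53506620e+00] 0.01997007259921664 [-6.96804733  5.38622897  9.68665947] [ 1.02356662  1.34625426 -0.22079414] 58.75442326068878
0.08655812278282157 angle 0.39753086887050904
tang -7.018370486757371 rad 5.320490755721055
[-0.0001  0.0068  0.    ] 4.6
[-0.0008  0.0136  0.    ] 9.2
[-0.0019  0.0203  0.    ] 13.8
[-0.0032  0.0252  0.    ] 17.2
[-0.0044  0.0293  0.    ] 20.1
[-0.0053  0.0317  0.    ] 21.8
```

Request:
send_rows(plan="0 0.0034 0 0 0 2.3 0.01; 0 0.0068 0 0 0 4.6 0.01; -0.0004 0.0102 0 0 0 6.9 0.01; -0.0008 0.0136 0 0 0 9.2 0.01; -0.0013 0.017 0 0 0 11.5 0.01; -0.0019 0.0203 0 0 0 13.8 0.01; -0.0019 0.0203 0 0 0 13.8 0.01; -0.0019 0.0203 0 0 0 13.8 0.01")

```text
clock: 15.43
position: [0.6148, 0.1138, 0.1168]
tool_rot: [-3.14, -0.002, 1.295]
force: [-9.6, 9.4, 10.9]
grip_width: 0.0193
finger_force: 58.8
```

```bash
cat >> h.py <<'E'
def lev():
    s=observe(); p=s['position']; print(p,s['tool_rot'],s['grip_width'],s['force'],s['moment'],s['clock'])
    piv=np.array([.59433,.02897]); r=p[:2]-piv; r0=np.array([.56216,.10765])-piv
    print(np.hypot(*r),"angle",np.arctan2(r0[1],r0[0])-np.arctan2(r[1],r[0]))
    t=np.array([r[1],-r[0]])/np.hypot(*r); print("tang",t@s['force'][:2],"rad",r@s['force'][:2]/np.hypot(*r))
E
python3 - <<'E'
from h import *
lev()
g=grab("scene"); cv2.imwrite("pics/lev.png",cv2.resize(g['color'][150:270,210:390,::-1],(720,480),interpolation=cv2.INTER_CUBIC))
E
```

```text
[0.61483475 0.11379267 0.11684959] [-3.13993946e+00 -1.87546556e-03  1.29535374e+00] 0.019275273222710842 [-9.62542515  9.39664236 10.86822459] [1.88405944 1.8738798  0.06997543] 15.4333
0.08726586131890841 angle 0.6253170261739347
tang -11.563858462628506 rad 6.871890172576143
```

View pics/lev.png

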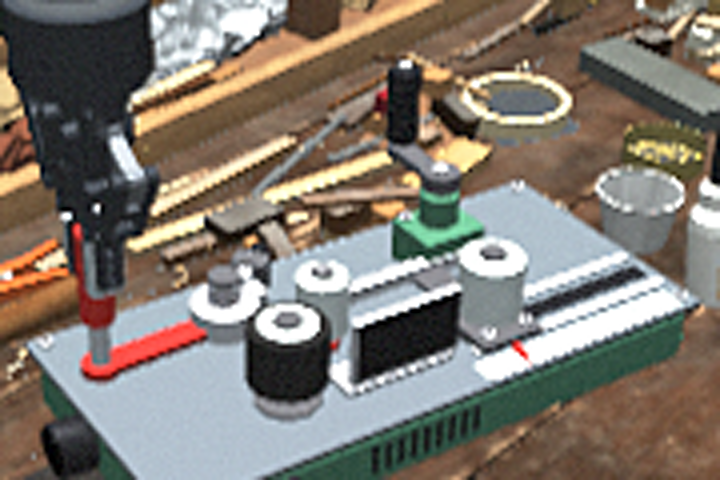

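The lever follows the grip. I'll go on in small steps until the stop shows as a force rise.

Request:
send_rows(plan="0 0.0025 0 0 0 1.7 0.01; -0.0001 0.005 0 0 0 3.4 0.01; -0.0002 0.0075 0 0 0 5.1 0.01; -0.0004 0.0095 0 0 0 6.4 0.01; -0.0004 0.0095 0 0 0 6.4 0.01; -0.0004 0.0095 0 0 0 6.4 0.01")

```text
clock: 15.98
position: [0.6226, 0.1119, 0.1168]
tool_rot: [-3.138, -0.001, 1.185]
force: [-18.4, 12.9, 14.7]
grip_width: 0.0196
finger_force: 59.7
```

```bash
python3 -c "
from h import *
lev()"
```

```text
[0.62262492 0.11186018 0.11678085] [-3.13752353e+00 -1.44348571e-03  1.18522400e+00] 0.019582038230806863 [-18.43887755  12.89839643  14.6847885 ] [2.60831434 3.60722457 0.39926952] 15.9833
0.08758644383138026 angle 0.7170826498080392
tang -21.61705616857421 rad 6.2500974620419045
```

Request:
send_rows(plan="0 0.0015 0 0 0 0.5 0.01; 0 0.003 0 0 0 1 0.01; 0 0.003 0 0 0 1 0.01; 0 0.003 0 0 0 1 0.01")

```text
clock: 16.32
position: [0.6227, 0.1116, 0.1166]
tool_rot: [-3.133, 0.001, 1.169]
force: [-37.7, 15.8, 27.6]
grip_width: 0.0195
finger_force: 61.9
```

```bash
python3 -c "
from h import *
lev()"
```

```text
[0.62274145 0.11157742 0.1165952 ] [-3.13275840e+00  6.20009143e-04  1.16857170e+00] 0.01953403036792555 [-37.73173719  15.84695901  27.59678129] [3.11816034 7.65087209 0.06021396] 16.3167
0.08735671735324974 angle 0.7193906942090915
tang -40.83436952064213 rad 2.713736706398518
```

The position has stalled while force doubled, so the lever is at its stop. I'll ease off slightly to a moderate hold and let it settle.

Request:
send_rows(plan="0 -0.0015 0 0 0 0 0.01; 0 -0.0015 0 0 0 0 0.01; 0 -0.0015 0 0 0 0 0.01; 0 -0.0015 0 0 0 0 0.01; 0 -0.0015 0 0 0 0 0.01; 0 -0.0015 0 0 0 0 0.01; 0 -0.0015 0 0 0 0 0.01; 0 -0.0015 0 0 0 0 0.01; 0 -0.0015 0 0 0 0 0.01; 0 -0.0015 0 0 0 0 0.01")

```text
clock: 17.15
position: [0.6226, 0.1116, 0.1167]
tool_rot: [-3.135, -0.0, 1.168]
force: [-29.2, 14.9, 20.2]
grip_width: 0.0195
finger_force: 60.7
```

```bash
python3 -c "
from h import *
lev()
g=grab('scene'); print([tuple(map(float,t)) for t in prof(g,g['color'][:,:,::-1],lambda p:p,.056,-.07,-.04)])"
```

```text
[0.62260871 0.11159635 0.11668302] [-3.13506004e+00 -2.03170992e-04  1.16803588e+00] 0.01951062594912205 [-29.20853953  14.89180126  20.16482551] [2.75787703 5.73430886 0.13527657] 17.15
0.08733154266967784 angle 0.7178829226712682
tang -32.456953238350444 rad 4.631491410671499
[(-83.0, 80.0, -52.77), (-80.0, 433.0, -52.77), (-77.0, 1031.0, -54.42), (-74.0, 1600.0, -54.86), (-71.0, 1807.0, -55.07), (-68.0, 2019.0, -55.93), (-65.0, 1700.0, -57.24), (-62.0, 688.0, -58.73)]
```

The hold is stable: about 32 N at the stop, against the roughly 13 N the spring needs. The pointer hasn't moved, so I'm handing in.

```bash
python3 -c "
from workcell import bot
print(bot.job_done())"
```

```text
the job is handed in; nothing more can be done
None
```

I wound the crank until the pointer stood at the red line (within about 0.5 mm by both cameras), then pushed the tension lever past its catch to the stop, and handed the job in with the arm still holding it there at about 32 N; the bottle, cup and block were not touched.

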